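Level the load in the finishing tub and set its click timer

TASK

Get the finishing tub ready to run: first lay the brass blank that stands on end down flat in the tub so that nothing sticks up above the rim. Then turn the click timer's dial until its pointer rests three clicks beyond the red mark, clockwise seen from above. Leave the bottle, screwdriver and tape measure where they are.

Things in the scene. Friction and masses are not known exactly. Their poses are not given: they have to be found in the camera images.
- tub: Fixed blue open tub, 160 (its x) by 134 (its y) mm outside, walls 5 mm. Origin at the table under its centre. Inner floor 30 mm, rim 72 mm above the table. Two steel dividers, tops 60 mm above the table, make three slots, each 150 mm long along the tub's x and 38 to 41 mm wide, centred at about y = -43, 0 and +43 mm. Place and yaw vary.
- brass_blank: Loose brass bar 24 by 28 by 80 mm, 0.44 kg, standing on end in one of the slots, about 33 mm to -x of the tub's centre, its top 38 mm above the rim. Origin at the centre of its foot; own z along its length (up at the start), its 24 mm side along the tub's x. There is room to lie flat only if tipped towards the tub's +x; flat, it lies wholly below the rim.
- blank_head (a point): Centre of the upper end face of the brass blank (80 mm from its foot).
- blank_foot (a point): Centre of the lower end face of the brass blank.
- steel_blank_a: Loose steel bar 80 by 28 by 24 mm, about 0.42 kg, lying flat in another slot, below the rim. Origin at the centre of its underside, x along its length. It stays flat in the tub.
- steel_blank_b: A second such steel bar, flat in the remaining slot.
- timer: Fixed grey timer box 146 by 146 by 45 mm with a white round scale on top and a black dial. Origin at the table under the dial's axis, which is vertical. Its place and yaw vary, and it may stand left or right of the tub.
- dial (a joint): Turn of the dial in rad, growing clockwise seen from above, 0 to 4.189 between stops. It clicks into 11 rest positions k = 0 to 10 at 0.4189 k rad (24 degrees apart), each with a black tick. At k the pointer's direction in the timer's frame is -60 - 24 k degrees. About 3 to 5 N at 38 mm from the axis passes a click; past half way it snaps on by itself. It starts at k = 0 to 4.
- fin_top (a point): Point on the top of the upright yellow fin on the dial, 38 mm from the dial's axis. The fin is a flat block 12 mm thick, from 22 to 48 mm out from the axis along the pointer's direction, 34 mm tall, its top 93 mm above the table. The dial is 98 mm across, its top face 59 mm above the table. Push the fin's flat side near its outer end to turn the dial; the fin is the pointer.
- pointer_tip (a point): Where the pointer points to on the circle of ticks, 60 mm from the dial's axis, in line with the fin.
- three_behind (a point): The point on that circle, turning with the dial, three clicks (72 degrees) counter-clockwise of the pointer: it lies over the red mark when the dial is set right.
- red_mark: Red round button, 16 mm wide, 3 mm thick, fixed on the tick of one rest position (k = 2, 3, 5 or 6), 60 mm from the axis: the reference setting. Blue, green and orange buttons on the other three of those ticks are not meant. The dial is right at that k plus 3.
- oil_bottle: Green bottle, 48 mm thick, 110 mm tall, standing on the table; leave it alone. Origin at the centre of its underside.
- screwdriver: Screwdriver 190 mm long lying on the table; leave it alone. Origin at about the middle of its length.
- tape_measure: Yellow tape measure 65 by 35 by 62 mm on the table; leave it alone. Origin at the centre of its underside.
Mind the look-alikes: they are no part of the job. Leave any pink look-alike of the tub alone.

How it is judged:
On the way, in this order (a step that is already met when the one before it is completed fails the run):
1. the brass blank lies flat in the tub, below the rim (z of each of blank_foot, blank_head in the frame of tub below 0.058 m and x of blank_foot in the frame of tub between -0.08 and 0.08 m and y of blank_foot in the frame of tub between -0.067 and 0.067 m and x of blank_head in the frame of tub between -0.08 and 0.08 m and y of blank_head in the frame of tub between -0.067 and 0.067 m), for 0.3 s.
2. the dial's pointer stands three clicks clockwise of the red mark (horizontal distance between three_behind and red_mark below 0.007 m), for 0.2 s.
At the end, for the whole second after the job is handed in: The brass blank rests inside the tub, both end-face centres under 58 mm above the table; both steel blanks lie flat inside the tub; the dial rests with its pointer three clicks clockwise of the red mark (within 7 mm on the 60 mm circle; a click is 25 mm) (all of step 1 and z of each of steel_blank_a, steel_blank_b in the frame of tub below 0.042 m and angle between each of steel_blank_a, steel_blank_b's own x axis and vertical above 1.35 rad and x of steel_blank_a in the frame of tub between -0.08 and 0.08 m and y of steel_blank_a in the frame of tub between -0.067 and 0.067 m and x of steel_blank_b in the frame of tub between -0.08 and 0.08 m and y of steel_blank_b in the frame of tub between -0.067 and 0.067 m and horizontal distance between three_behind and red_mark below 0.007 m and velocity of joint dial between -0.1 and 0.1 rad/s and linear speed of brass_blank below 0.02 m/s); the robot touches nothing.
It fails at once if the oil bottle is moved more than 30 mm (distance of oil_bottle from where it was at the start of the episode above 0.03 m).
It fails at once if the screwdriver is moved more than 30 mm (distance of screwdriver from where it was at the start of the episode above 0.03 m).
It fails at once if the tape measure is moved more than 30 mm (distance of tape_measure from where it was at the start of the episode above 0.03 m).
It also fails if it takes over 48 s, if anything falls off the work surface, if the arm or the gripper's body presses on something with over 40 N, if the wrist force passes 120 N, or if a joint passes its speed limit or range.

ROBOT

A 6-joint arm with a two-finger parallel gripper is mounted at the origin on the work surface. World frame = base frame: x ahead of the robot, y to its left, z up, the work surface at z = 0. Lengths are in m, angles in rad, forces in N, time in s.
With the tool pointing down it reaches from about 0.35 to 0.975 m from the base axis. Payload 4.9 kg.
Tool frame: the origin (TCP) lies midway between the tips of the shut fingers; the grasp point (between the pads) lies 19 mm behind it; z points along the fingers, y is the line along which they close (so a half turn about z gives the same grasp; the last joint's range is limited). The gripper opens to 85 mm and grips with 20 to 120 N. Pads are 22 mm wide; open, the fingers measure 114 mm over their backs; the gripper's body (76 mm by 85 mm) begins 54 mm behind the grasp point. The pads swing forward as they close: fully open they stand 13 mm farther back than shut.
Start: joints at [1.128, 0.053, 1.613, -0, 1.476, -0.119], TCP at [0.199, 0.593, 0.231] pointing down, gripper open.
Joint ranges: [-3.01, 3.01], [-1.01, 2.22], [0.06, 2.58], [-1.02, 4.17], [0.09, 2.62], [-3.14, 3.14]. Speed limits (rad/s): [2.57, 2.57, 3.14, 3.14, 3.14, 3.14].

INTERFACE

Orientations are given as a unit quaternion [x, y, z, w].
In Python, from rig import move_ptp, movel, goto_joints, command_gripper, pause, ik, read_state, get_image, Unreachable, sign_off gives the robot as it stands. The module is installed in compiled form; this text tells all that it offers. Calls block until the motion is done:
- move_ptp(position, orientation): joint-space move of the TCP to a pose.
- movel(position, rot=None, rate=0.15, threshold=None): straight line of the TCP; rot=None keeps the orientation; rate is the mean speed in m/s. With threshold (N) it stops when the force on the tool has changed by that much, and returns True; else False.
- goto_joints(angles): joint-space move.
- command_gripper(opening): finger opening in m; the grip force is fixed at half the most; returns when the fingers have stopped.
- pause(seconds).
- ik(position, orientation): joint angles nearest the present ones, or None.
- read_state(): the state.
- get_image(name): name is "scene" or "top" or "wrist"; returns a dict with "img" (420x560x3 uint8, red, green, blue), "z_map" (420x560 float32, m along the optical axis (not along the pixel's ray), 0 where there is no reading), "mtx" (3x3 intrinsics, pixels), "view" (4x4, takes a point from world to camera coordinates). Camera axes: x right, y up, looking along -z (the intrinsics and any distortion apply to the point x, -y, -z); pixel columns grow to the right and rows downward; lengths in m; the calibration is good to about 2 mm. The wrist camera is an equidistant fisheye: a pixel r from the principal point sees the ray r / f radians off the axis. A picture is of the moment at which its call begins.
A pose or a line that the arm cannot do raises Unreachable and nothing moves.
- sign_off(): hands the job in; it is judged then, once.
The state is a dict: "t": time; "joint_pos": joint angles; "dq": joint speeds; "effort": joint torques, N m; "tcp_pos": TCP position; "tool_rot": TCP orientation; "wrist_force": force on the tool from outside, world axes, zero at the start; "wrist_torque": the same for the moment, N m; "width": finger opening in m; "grip_force": force on a finger pad.
Only numpy, scipy, OpenCV 4.12 (cv2) and the standard library are available. Lean on these libraries where they do the work, as an engineer would, in place of code of your own. Each camera call takes 0.05 s, during which the arm holds its last target. There are 200 camera calls.

## Working session

There is one attempt and no reset: what is moved stays moved. The work goes in short steps, each a Python script; the robot and the scene stay as the last script left them, time stands still between calls to the robot, and variables do not carry over. Pictures are saved under pics/ and viewed, at most 10 in all, crops included, and the job is handed in when it is done.

```bash
mkdir -p pics; python3 - <<'E'
from rig import *
import cv2,numpy as np,pickle
d={}
for n in("scene","top"):
    g=get_image(n); d[n]=g
    cv2.imwrite(f"pics/{n}0.png",g["img"][:,:,::-1]); print(n,g["mtx"],g["view"],(g["z_map"]>0).mean())
pickle.dump(d,open("d0.pkl","wb"))
print(read_state())
E
```

```text
scene [[383.67971093   0.         279.12668003]
 [  0.         383.67971093 215.25645255]
 [  0.           0.           1.        ]] [[ 0.74557826  0.66640248  0.00456008 -0.38552559]
 [-0.48623244  0.53929723  0.68755837  0.2812928 ]
 [ 0.45573136 -0.51484583  0.72611479 -1.32996059]
 [ 0.          0.          0.          1.        ]] 0.9958673469387755
top [[441.59084023   0.         275.34620708]
 [  0.         441.59084023 206.79209545]
 [  0.           0.           1.        ]] [[-0.02511887 -0.99966942 -0.00548638 -0.08114739]
 [ 0.99241889 -0.0255964   0.1202064  -0.61564969]
 [-0.12030709 -0.00242533  0.99273376 -0.89402634]
 [ 0.          0.          0.          1.        ]] 0.9955739795918367
{'t': 0.1, 'joint_pos': array([ 1.12799645e+00,  5.33160316e-02,  1.61416860e+00,  5.02262194e-06,
        1.47598685e+00, -1.18993830e-01]), 'dq': array([ 1.74988709e-03, -1.04970934e-03, -3.54334138e-03, -1.86188815e-04,
       -5.02263051e-04, -6.22407553e-05]), 'effort': array([ 8.18314838e-04, -3.94904280e+01, -3.71363747e+01, -1.04635981e-04,
        3.81725666e-03, -7.31454918e-06]), 'tcp_pos': array([0.19861154, 0.5920073 , 0.23016322]), 'tool_rot': array([ 1.61196801e-01,  9.86921835e-01, -9.01899493e-04, -2.62822863e-04]), 'wrist_force': array([ 1.06164027,  0.32379504, -0.22585992]), 'wrist_torque': array([-0.04331431,  0.03240673, -0.01484546]), 'grip_force': 0.0, 'width': 0.08587673124577455}
```

View pics/scene0.png

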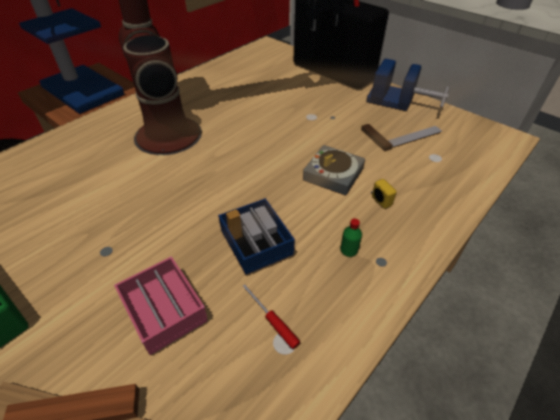

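View pics/top0.png

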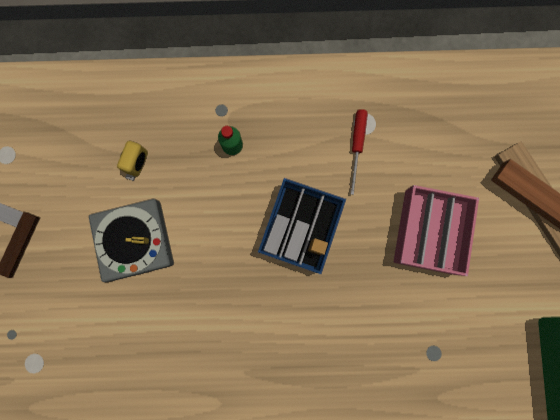

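The top view shows the tub at about (303,226), brass blank at (318,246), timer at (131,240), and the bottle, tape and screwdriver above them. The pink tub at right is a decoy. Next I'll enlarge the crops and convert to world coordinates.

```bash
cat > h.py <<'E'
import numpy as np,cv2
def world(g):
    K=g["mtx"];z=g["z_map"];h,w=z.shape;u,v=np.meshgrid(np.arange(w),np.arange(h))
    p=np.stack([(u-K[0,2])/K[0,0]*z,-(v-K[1,2])/K[1,1]*z,-z,np.ones_like(z)],-1)
    return (p@np.linalg.inv(g["view"]).T)[...,:3]
def proj(g,P):
    c=np.c_[np.atleast_2d(P),np.ones(len(np.atleast_2d(P)))]@g["view"].T;K=g["mtx"]
    return np.c_[K[0,0]*c[:,0]/-c[:,2]+K[0,2],K[1,1]*-c[:,1]/-c[:,2]+K[1,2]]
E
python3 - <<'E'
import pickle,cv2,numpy as np
from h import *
d=pickle.load(open("d0.pkl","rb"))
for n,tm,tb in(("top",(85,195,180,285),(255,170,350,280)),("scene",(300,140,370,195),(212,195,300,275))):
    g=d[n];W=world(g);im=g["img"];hsv=cv2.cvtColor(im,cv2.COLOR_RGB2HSV)
    def sub(b): return np.s_[b[1]:b[3],b[0]:b[2]]
    w=W[sub(tb)];h=hsv[sub(tb)]
    m=(h[...,0]>105)&(h[...,0]<125)&(h[...,1]>120)&(abs(w[...,2]-.072)<.006)
    p=w[m];r=cv2.minAreaRect((p[:,:2]*1000).astype(np.float32));print(n,"rim",m.sum(),p[:,2].mean(),r)
    m=(abs(w[...,2]-.110)<.008);p=w[m];print(" blanktop",m.sum(),p.mean(0) if m.any() else 0,cv2.minAreaRect((p[:,:2]*1000).astype(np.float32)))
    w=W[sub(tm)];h=hsv[sub(tm)]
    m=(abs(w[...,2]-.045)<.006);p=w[m];print(" box",m.sum(),np.median(p[:,2]),cv2.minAreaRect((p[:,:2]*1000).astype(np.float32)))
    m=(abs(w[...,2]-.059)<.005);p=w[m];print(" dial",m.sum(),np.median(p[:,2]),cv2.minEnclosingCircle((p[:,:2]*1000).astype(np.float32)))
    m=(abs(w[...,2]-.093)<.012);p=w[m];print(" fin",m.sum(),p.mean(0),cv2.minAreaRect((p[:,:2]*1000).astype(np.float32)))
    rg=im[sub(tm)].astype(int);
    for nm,lo,hi in(("red",172,181),("red0",0,6),("or",7,16),("gr",40,85),("bl",100,125)):
        m=(h[...,0]>=lo)&(h[...,0]<hi)&(h[...,1]>130)&(h[...,2]>60)&(abs(w[...,2]-.047)<.01)
        if m.any():print("  ",nm,m.sum(),w[m].mean(0).round(4))
g=d["top"];a=cv2.resize(g["img"][195:285,85:180],None,fx=4.2,fy=4.2,interpolation=3);b=cv2.resize(g["img"][180:275,255:350],None,fx=4.2,fy=4.2,interpolation=3)[:a.shape[0]]
cv2.imwrite("pics/c1.png",np.hstack([a,b])[:,:,::-1])
E
```

```text
top rim 540 0.07361948951998987 ((570.216552734375, -148.57627868652344), (131.3475341796875, 157.3925018310547), 69.36266326904297)
 blanktop 191 [ 0.5273568  -0.17864092  0.111789  ] ((527.3239135742188, -178.89292907714844), (28.10738182067871, 23.987672805786133), 70.48517608642578)
 box 2900 0.04735256519977993 ((552.8511352539062, 209.58172607421875), (146.39468383789062, 145.89639282226562), 12.767162322998047)
 dial 1652 0.0609670746342138 ((545.6141357421875, 208.75506591796875), 55.05659103393555)
 fin 86 [0.54898279 0.17330016 0.09371668] ((549.7609252929688, 174.00482177734375), (25.4019775390625, 11.905719757080078), 88.37894439697266)
   red0 38 [0.5463 0.1509 0.051 ]
   or 40 [0.4933 0.197  0.0511]
   gr 31 [0.4928 0.2222 0.0509]
   bl 34 [0.5222 0.1582 0.0513]
scene rim 268 0.06987964490930644 ((572.9962158203125, -151.5789337158203), (130.11087036132812, 159.0677032470703), 69.17562866210938)
 blanktop 108 [ 0.5296195  -0.1791898   0.10794048] ((528.69580078125, -178.60809326171875), (28.435230255126953, 26.861753463745117), 70.26089477539062)
 box 918 0.04414257744478289 ((553.1901245117188, 210.80288696289062), (145.89759826660156, 149.0340576171875), 12.601048469543457)
 dial 461 0.057654572796594916 ((552.365234375, 209.8564910888672), 50.61830520629883)
 fin 40 [0.55190727 0.17349995 0.08875239] ((550.30029296875, 173.60049438476562), (24.70621681213379, 12.431400299072266), 84.90011596679688)
   or 14 [0.5086 0.1844 0.0476]
```

View pics/c1.png

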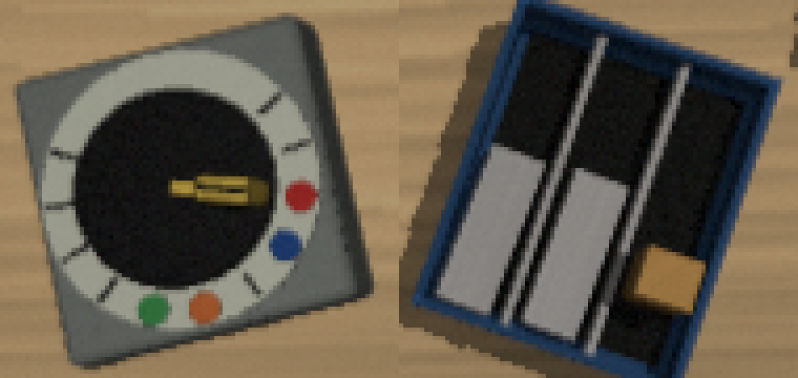

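The timer's axis is at about (0.553, 0.210) with yaw about 12°. The red mark is at k=2, the fin also points at k=2, so the target is k=5, the orange button. The tub is at (0.5715, -0.150) with yaw about -20°, and the blank is at (0.528, -0.179). I'll push the blank over now.

```bash
cat >> h.py <<'E'
from scipy.spatial.transform import Rotation as R
def down(ya):  # tool down, tool y along heading ya
    y=np.array([np.cos(ya),np.sin(ya),0]);z=np.array([0,0,-1.])
    return R.from_matrix(np.c_[np.cross(y,z),y,z]).as_quat()
E
python3 - <<'E'
from rig import *
from h import *
yaw=np.radians(-20.2);X=np.array([np.cos(yaw),np.sin(yaw),0]);B=np.array([.5283,-.1788,0])
c=[(down(a),ik(B-X*.04+[0,0,.2],down(a))) for a in(yaw+np.pi/2,yaw-np.pi/2)]
c=[t for t in c if t[1] is not None]; q,j=min(c,key=lambda t:abs(t[1][5]));print(j)
command_gripper(0)
move_ptp(B-X*.040+[0,0,.2],q)
movel(B-X*.040+[0,0,.092],rate=.12)
hit=movel(B+X*.025+[0,0,.092],rate=.05,threshold=25);s=read_state()
print(hit,s["tcp_pos"],((s["tcp_pos"]-B)@X),s["wrist_force"],s["t"])
movel(s["tcp_pos"]+[0,0,.12],rate=.15); 
g=get_image("top");cv2.imwrite("pics/t1.png",cv2.resize(g["img"][170:285,245:370],None,fx=4,fy=4)[:,:,::-1])
W=world(g)[180:275,255:350];z=W[...,2]
g=get_image("wrist");cv2.imwrite("pics/w1.png",g["img"][:,:,::-1]);print(read_state()["t"])
E
```

```text
[-4.68125323e-01 -1.86052490e-01  1.89290626e+00 -4.44089210e-16
  1.43473889e+00  1.45522751e+00]
False [ 0.55153478 -0.18731863  0.09195603] 0.024747142763073316 [-0.3090764   0.76940606 -1.01603476] 6.225
7.275
```

View pics/w1.png

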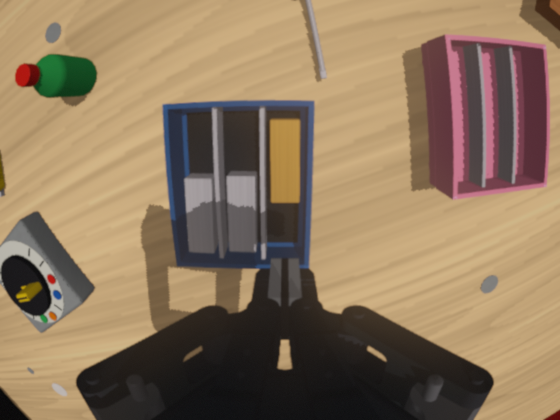

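The brass blank lies flat in its slot, at pixels (270–300, 118–203), and the steel bars haven't moved. Next is the dial: I'll straddle the fin loosely and sweep it 72° clockwise.

```bash
python3 - <<'E'
from rig import *
from h import *
A=np.array([.553,.210,0]);a0=-95.8
def P(d,z,r=.038): t=np.radians(d);return A+[r*np.cos(t),r*np.sin(t),z]
best=None
for s in(90,-90):
    js=[ik(P(a0-x,.068),down(np.radians(a0-x+s))) for x in(0,72)]
    print(s,js)
    if all(j is not None for j in js):
        m=max(abs(j[5]) for j in js)
        if best is None or m<best[0]:best=(m,s)
s=best[1];Q=lambda d:down(np.radians(d+s))
command_gripper(.026)
move_ptp(P(a0,.19),Q(a0))
if movel(P(a0,.068),rate=.12,threshold=12): print("contact",read_state()["tcp_pos"])
command_gripper(.018)
for x in np.arange(8,73,8):
    movel(P(a0-x,.068),rot=Q(a0-x),rate=.05)
    f=read_state();print(x,f["wrist_force"].round(1),f["width"].round(4))
command_gripper(.026)
pause(.2)
movel(P(a0-72,.2),rate=.15)
g=get_image("top");im=g["img"];W=world(g)[195:285,85:180]
m=abs(W[...,2]-.095)<.008;d=W[m].mean(0)-A;print("fin",d,np.degrees(np.arctan2(d[1],d[0])),m.sum(),read_state()["t"])
b=cv2.resize(im[180:300,80:360],None,fx=2.8,fy=2.8,interpolation=3);cv2.imwrite("pics/t2.png",b[:,:,::-1])
E
```

```text
90 [array([ 1.74564293e-01,  9.34531750e-02,  1.85723348e+00, -4.44089210e-16,
        1.19090600e+00,  2.75793389e-01]), array([ 2.38834235e-01,  4.43922727e-02,  1.90900983e+00, -4.44089210e-16,
        1.18819055e+00,  1.59670039e+00])]
-90 [array([ 1.74564293e-01,  9.34531750e-02,  1.85723348e+00, -4.44089210e-16,
        1.19090600e+00, -2.86579926e+00]), array([ 2.38834235e-01,  4.43922727e-02,  1.90900983e+00, -4.44089210e-16,
        1.18819055e+00, -1.54489226e+00])]Traceback (most recent call last):
  File "<stdin>", line 19, in <module>
AttributeError: 'float' object has no attribute 'round'
```

```bash
python3 - <<'E'
from rig import *
from h import *
A=np.array([.553,.210,0]);a0=-95.8;s=90
def P(d,z,r=.038): t=np.radians(d);return A+[r*np.cos(t),r*np.sin(t),z]
Q=lambda d:down(np.radians(d+s))
f=read_state();print(f["tcp_pos"],P(a0-8,.068),f["wrist_force"].round(1),f["width"],f["t"])
for x in np.arange(16,73,8):
    movel(P(a0-x,.068),rot=Q(a0-x),rate=.05)
    f=read_state();print(x,f["wrist_force"].round(1),f["t"])
command_gripper(.026)
pause(.2)
movel(P(a0-72,.2),rate=.15)
g=get_image("top");im=g["img"];W=world(g)[195:285,85:180]
move_ptp([.40,-.02,.25],Q(a0-72))
g=get_image("top");im=g["img"];W=world(g)[195:285,85:180]
m=abs(W[...,2]-.095)<.008;d=W[m].mean(0)-A;print("fin",d,np.degrees(np.arctan2(d[1],d[0])),m.sum(),read_state()["t"])
b=cv2.resize(im[180:300,80:360],None,fx=2.8,fy=2.8,interpolation=3);cv2.imwrite("pics/t2.png",b[:,:,::-1])
E
```

```text
[0.54474006 0.17301953 0.06866358] [0.54393573 0.1730969  0.068     ] [ 2.4 -0.6  0.1] 0.01807072612015932 10.7
16 [-0.2  0.3 -0.6] 10.9917
24 [ 0.3 -0.1 -0.6] 11.2833
32 [ 1.9 -1.5 -0.7] 11.575
40 [ 0.6 -0.6  0.8] 11.8667
48 [ 0.9 -0.4  0.5] 12.1583
56 [ 0.5 -1.6 -1.1] 12.45
64 [-0.1 -0.1  0.2] 12.7417
72 [-0.2  0.3 -0.1] 13.0333
fin [-0.03471427 -0.00896538  0.09452297] -165.51909094386076 90 15.6167
```

View pics/t2.png

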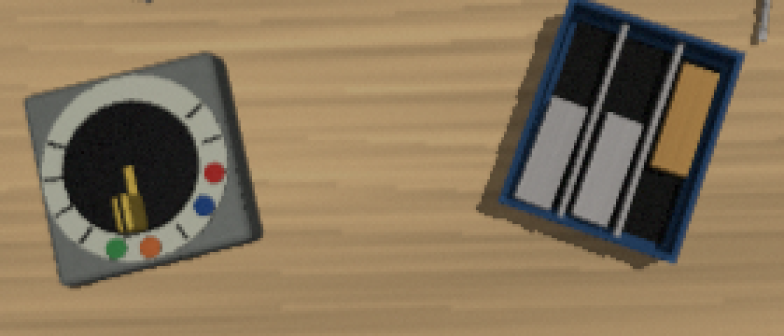

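The fin measures -165.5°, which matches the orange tick at k=5 (-168°). Its apparent lean to the left in the image is parallax. All the blanks are flat and the robot is clear, so I'm handing in.

```bash
python3 -c "
from rig import *
print(sign_off(),read_state()['t'])"
```

```text
the job is handed in; nothing more can be done
the job is handed in; nothing more can be done
```

The brass blank lies flat in the tub below the rim, and the dial rests three clicks clockwise of the red mark, at k = 5 (the orange button). I handed the job in about 16 s into the run; sign-off returned no verdict.

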